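# Fetch the block plane from behind the finishes

### The arm

A 7-joint arm with a two-finger parallel gripper is mounted at the origin on the work surface. World frame = base frame: x ahead of the robot, y to its left, z up, the work surface at z = 0. Lengths are in m, angles in rad, forces in N, time in s.
With the tool pointing down it reaches from about 0.425 to 0.925 m from the base axis. Payload 6.8 kg.
Tool frame: the origin (TCP) lies at the very end of the fingers, on their centre line; the grasp point (between the pads) lies 19 mm behind it; z points along the fingers, y is the line along which they close (so a half turn about z gives the same grasp; the last joint's range is limited). The gripper opens to 85 mm and grips with 20 to 120 N. Pads are 22 mm wide; open, the fingers measure 114 mm over their backs; the gripper's body (76 mm by 85 mm) begins 54 mm behind the grasp point. The pads swing forward as they close: fully open they stand 13 mm farther back than shut.
Start: joints at [1.095, 0.477, 0.022, 1.555, -0.011, 1.109, -0.083], TCP at [0.243, -0.63, 0.231] pointing down, gripper open.
Joint ranges: [-2.96, 2.96], [-0.34, 2.1], [-1.41, 1.46], [0.24, 2.44], [-1.37, 4.51], [0.17, 1.92], [-2.96, 2.96]. Speed limits (rad/s): [2.39, 2.39, 3.14, 3.14, 3.14, 3.14, 3.14].

### API

Orientations are given as a unit quaternion [w, x, y, z].
In Python, from station import bot gives the robot as it stands. The module is installed in compiled form; this text tells all that it offers.
- The arm moves only by the shell command python3 -m jog 'ROWS' [OPENING] [FORCE]. ROWS is JSON, a list of rows, each a list of 4 numbers: the shift along the tool's x, y, z in cm, then the turn about the tool's z in rad. In form: [[x, y, z, spin], ...]. A call has 1 to 20 rows; each row is the pose to reach, as a shift and turn from the pose commanded when the call began, along the tool's axes at that moment; what a row does not reach only later rows make up. A row lasts 1/12 s, in which the tool goes at most 41.7 mm and 7.16 degrees, less where a joint would pass 70% of its speed; a pose out of reach is approached as far as the arm can. A call with a gripper value outside its range is refused whole. OPENING is the closure, from -1 (fully open) to 1 (shut), set as the call begins (- or left out, the last holds). The fingers move at their own pace and stop on an object; FORCE is the grip in N (left out, the last holds). Time passes only in rows, so rows that repeat a pose let the fingers close. It gives the time, the measured TCP pose, the force, the opening and the grip force at its end, in the units of the state.
- bot.get_obs(): the state, without advancing time (a new reading comes with each control period).
- bot.read_camera(name): name is "side" or "top"; returns a dict with "pixels" (480x640x3 uint8, red, green, blue), "depth" (480x640 float32, m along the optical axis (not along the pixel's ray), 0 where there is no reading), "fovy" (degrees; the focal length in pixels is half the picture's height over the tangent of half this angle, whatever the lens; pixels are square), "cx", "cy" (the principal point, pixels), "pose" (4x4, takes a point from camera to world coordinates). Camera axes: x right, y down, z forward; pixel columns grow to the right and rows downward; lengths in m; the calibration is good to about 2 mm. A picture is of the moment at which its call begins.
- bot.hand_in(): hands the job in; it is judged then, once.
The state is a dict: "t": time; "q": joint angles; "joint_vel": joint speeds; "joint_torque": joint torques, N m; "eef_pos": TCP position; "tool_rot": TCP orientation; "contact_force": force on the tool from outside, world axes, zero at the start; "torque": the same for the moment, N m; "gripper_width": opening from 0.0 (shut) to 1.0 (fully open); "grasp_force": force on a finger pad.
Only numpy, scipy, OpenCV 4.12 (cv2) and the standard library are available. Lean on these libraries where they do the work, as an engineer would, in place of code of your own. Each camera call takes 0.05 s, during which the arm holds its last target. There are 200 camera calls.

### The job

The block plane lies boxed in behind the wax can, the glue bottle and the stain jar: first, without shifting the plane, stand all three containers together on the black rubber mat, then lay the plane flat on the cork rest, centred and lengthwise along it, and last stand each container back in the middle of the disc of its own colour in the tray. Keep the containers and the plane upright throughout, and leave the cup of dowel pins on the mat where it is.

Things in the scene. Friction and masses are not known exactly. Their poses are not given: they have to be found in the camera images.
- can: steel can of wax with a red lid, 55 mm across, 80 mm high, straight sides, about 0.28 kg. Origin: centre of its underside; z is up along its axis
- glue: white glue bottle with a yellow band and yellow nozzle, 53 mm across, straight sides up to 75 mm, 98 mm high over all, about 0.22 kg. Origin: centre of its underside; z is up along its axis
- jar: amber glass jar of stain with a green lid, 54 mm across, 88 mm high, straight sides, about 0.28 kg. Origin: centre of its underside; z is up along its axis
- pad_red: red disc, fixed, 68 mm across, 3 mm thick, top at world height 15 mm: the home of the red-lidded can (there at the start). Origin: centre of its underside. The three discs, in varying order, lie in a row at 92 mm pitch on a fixed plywood tray (290 mm along the row, 200 mm deep, floor at world height 12 mm, lips to 24 mm on both ends and the far side), 56 mm to the robot side of its middle
- pad_yellow: yellow disc, fixed, 68 mm across, 3 mm thick, top at world height 15 mm: the home of the glue bottle (there at the start). Origin: centre of its underside. The three discs, in varying order, lie in a row at 92 mm pitch on a fixed plywood tray (290 mm along the row, 200 mm deep, floor at world height 12 mm, lips to 24 mm on both ends and the far side), 56 mm to the robot side of its middle
- pad_green: green disc, fixed, 68 mm across, 3 mm thick, top at world height 15 mm: the home of the green-lidded jar (there at the start). Origin: centre of its underside. The three discs, in varying order, lie in a row at 92 mm pitch on a fixed plywood tray (290 mm along the row, 200 mm deep, floor at world height 12 mm, lips to 24 mm on both ends and the far side), 56 mm to the robot side of its middle
- plane: steel block plane, blue lever cap, brass knob on its toe; 150 mm long (x axis; toe at +x), 48 mm wide (y) over flat parallel cheeks 30 mm high from x = -58 to +46 mm; highest point 47 mm; about 0.6 kg. Origin: centre of its sole, on the tray floor at world height 12 mm. Lies about along the row, some 1 cm behind the containers, which bar the fingers from its near cheek. Grip across the cheeks
- rest: cork rest, fixed on the bench, 200 mm (its x axis) by 100 mm (y), 8 mm thick. Origin: centre of its underside, at world height 0
- mat: black square rubber mat, fixed on the bench, 200 mm by 200 mm (x and y axes along its edges), 4 mm thick, on the other side of the tray from the cork rest. Origin: centre of its underside, at world height 0. The side area for the three containers; one of its corners is taken by the cup, the other three are free
- cup: aluminium cup of wooden dowel pins, 62 mm across, 76 mm high with the pins, 0.35 kg, standing on one corner of the rubber mat, about 52 mm from the mat's middle along each of its axes. Origin: centre of its underside. To be left alone
Mind the look-alikes: they are no part of the job. What is shaped like the glue but pink or purple is not meant. What is shaped like the plane but purple is not meant.

How it is judged:
On the way, in this order (a step that is already met when the one before it is completed fails the run):
1. all three containers stand released on the rubber mat (centres within 85 mm of its middle along both its axes), the plane not moved by more than 15 mm (x of can in the frame of mat between -0.085 and 0.085 m and y of can in the frame of mat between -0.085 and 0.085 m and z of each of can, glue, jar in the frame of mat below 0.012 m and angle between each of can, glue, jar's own z axis and vertical below 0.12 rad and linear speed of each of can, glue, jar below 0.03 m/s and contact force between the fingers and can below 0.2 N and x of glue in the frame of mat between -0.085 and 0.085 m and y of glue in the frame of mat between -0.085 and 0.085 m and contact force between the fingers and glue below 0.2 N and x of jar in the frame of mat between -0.085 and 0.085 m and y of jar in the frame of mat between -0.085 and 0.085 m and contact force between the fingers and jar below 0.2 N and distance of plane from where it was at the start of the episode below 0.015 m), for 0.2 s.
2. the plane lies released on the cork rest: centres within 15 mm, lengthwise within 0.2 rad (horizontal distance between plane and rest below 0.015 m and z of plane in the frame of rest below 0.016 m and angle between the x axis of plane and the x axis of rest, either way round below 0.2 rad and angle between plane's own z axis and vertical below 0.12 rad and linear speed of plane below 0.03 m/s and contact force between the fingers and plane below 0.2 N), for 0.2 s.
At the end, for the whole second after the job is handed in: Can, glue bottle and jar stand upright on the red, yellow and green disc, each within 15 mm of the disc's centre; the plane lies flat on the cork rest, centres within 15 mm and lengths parallel within 0.2 rad (either way round); all released and at rest (all of step 2 and horizontal distance between can and pad_red below 0.015 m and z of can in the frame of pad_red below 0.01 m and angle between each of can, glue, jar's own z axis and vertical below 0.12 rad and linear speed of each of can, glue, jar below 0.03 m/s and contact force between the fingers and can below 0.2 N and horizontal distance between glue and pad_yellow below 0.015 m and z of glue in the frame of pad_yellow below 0.01 m and contact force between the fingers and glue below 0.2 N and horizontal distance between jar and pad_green below 0.015 m and z of jar in the frame of pad_green below 0.01 m and contact force between the fingers and jar below 0.2 N); the robot touches nothing.
It fails at once if the can is tipped by more than 0.5 rad (angle between can's own z axis and vertical above 0.5 rad).
It fails at once if the glue bottle is tipped by more than 0.5 rad (angle between glue's own z axis and vertical above 0.5 rad).
It fails at once if the jar is tipped by more than 0.5 rad (angle between jar's own z axis and vertical above 0.5 rad).
It fails at once if the plane is tipped by more than 0.5 rad (angle between plane's own z axis and vertical above 0.5 rad).
It fails at once if the cup of dowel pins is shifted by more than 20 mm (distance of cup from where it was at the start of the episode above 0.02 m).
It also fails if it takes over 141 s, if anything falls off the work surface, if the arm or the gripper's body presses on something with over 40 N, if the wrist force passes 120 N, or if a joint passes its speed limit or range.

## Working session

There is one attempt and no reset: what is moved stays moved. The work goes in short steps, Python scripts to look and compute and a shell command to move; the robot and the scene stay as the last step left them, time stands still between calls to the robot, and variables do not carry over. Pictures are saved under pics/ and viewed, at most 14 in all, crops included, and the job is handed in when it is done.

```bash
mkdir -p pics; python3 - <<'E'
from station import bot
import cv2,numpy as np
for n in("top","side"):
    c=bot.read_camera(n); cv2.imwrite(f"pics/{n}0.png",c["pixels"][:,:,::-1]); np.savez(f"{n}0.npz",**c)
    print(n,c["fovy"],c["cx"],c["cy"],np.round(c["pose"],3).tolist())
o=bot.get_obs();print({k:np.round(v,3).tolist() for k,v in o.items()})
E
```

```text
top 53.37499468552142 325.1806447019414 237.01957518060377 [[0.008, -0.996, 0.089, 0.329], [-1.0, -0.007, 0.011, 0.031], [-0.01, -0.089, -0.996, 1.19], [0.0, 0.0, 0.0, 1.0]]
side 49.24837413877989 324.26463962642265 242.38815106424772 [[-0.825, -0.403, 0.396, 0.025], [-0.565, 0.586, -0.581, 0.588], [0.003, -0.703, -0.711, 0.755], [0.0, 0.0, 0.0, 1.0]]
{'t': 0.1, 'q': [1.095, 0.478, 0.022, 1.556, -0.011, 1.109, -0.083], 'joint_vel': [0.001, -0.002, -0.001, -0.004, 0.001, 0.001, -0.0], 'joint_torque': [0.005, -59.776, 1.614, -28.195, 0.013, 0.005, -0.0], 'eef_pos': [0.242, -0.629, 0.23], 'tool_rot': [-0.001, 0.983, 0.183, -0.0], 'contact_force': [-0.144, -0.038, 0.346], 'torque': [0.019, 0.037, -0.028], 'grasp_force': 0.0, 'gripper_width': 1.001}
```

View pics/top0.png

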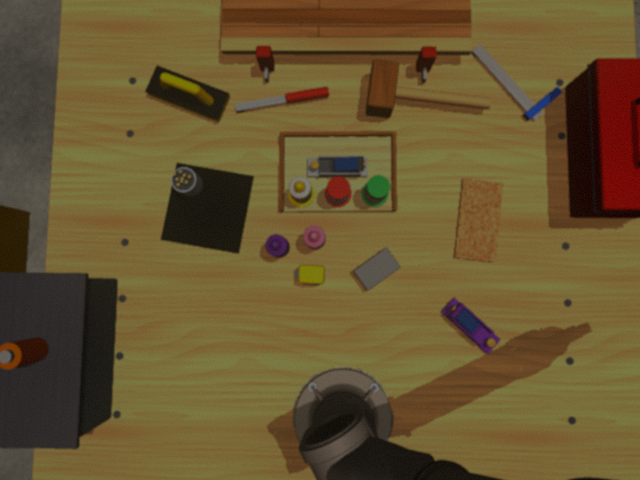

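View pics/side0.png

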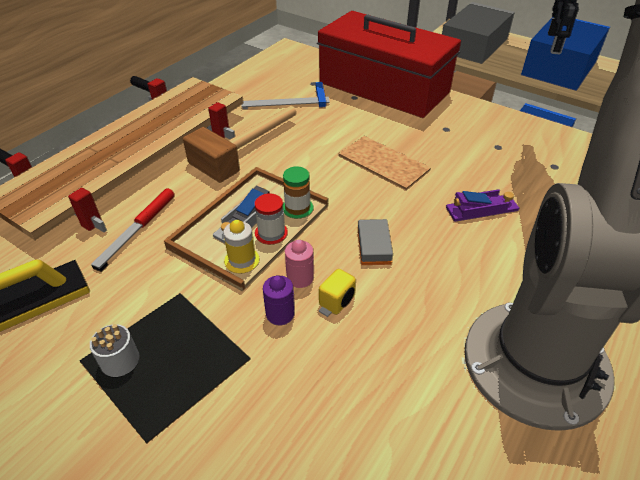

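Candidates in the top image:
- Glue: white/yellow at (300,190). The look-alikes are pink (314,237) and purple (277,246).
- Plane: blue at (337,166) in the tray. The look-alike is purple (470,325).
- Can: red lid (338,190).
- Jar: green lid (377,190).
- Cup: (185,180) on the mat (207,208).
- Rest: (478,220).

I'll check these in one close crop and measure.

```bash
cat > h.py <<'E'
import numpy as np,cv2
from station import bot
def load(n): return dict(np.load(n+".npz"))
def cam(n,save=None):
    c=bot.read_camera(n)
    if save: np.savez(save+".npz",**c)
    return c
def cloud(c):
    f=240/np.tan(np.radians(float(c["fovy"]))/2); v,u=np.mgrid[:480,:640]; d=c["depth"]
    p=np.stack([(u-c["cx"])/f*d,(v-c["cy"])/f*d,d],-1)
    return p@c["pose"][:3,:3].T+c["pose"][:3,3]
def crop(c,x0,y0,x1,y1,k,fn):
    cv2.imwrite("pics/"+fn,cv2.resize(c["pixels"][y0:y1,x0:x1,::-1],None,fx=k,fy=k,interpolation=cv2.INTER_CUBIC))
def circ(P,lo,hi,box):
    "points with lo<z<hi inside box -> min enclosing circle"
    m=(P[...,2]>lo)&(P[...,2]<hi)&(P[...,0]>box[0])&(P[...,0]<box[1])&(P[...,1]>box[2])&(P[...,1]<box[3])
    q=P[m]; r=cv2.minEnclosingCircle(q[:,:2].astype(np.float32)); return len(q),np.round(r[0],4),round(r[1],4),np.round(q.mean(0),4)
def rect(P,m):
    q=P[m]; r=cv2.minAreaRect((q[:,:2]*1000).astype(np.float32)); return len(q),np.round(r,1) if 0 else r,np.round(q[:,2].mean(),4)
E
python3 - <<'E'
from h import *
c=load("top0");P=cloud(c);crop(c,270,120,410,220,5,"c1.png")
for uv in[(300,188),(338,189),(377,189),(337,166),(346,164),(317,167),(185,178),(207,208),(230,230),(478,220),(338,140),(290,150),(320,206),(314,237)]:print(uv,np.round(P[uv[1],uv[0]],4))
E
```

```text
(300, 188) [0.5383 0.1016 0.1095]
(338, 189) [0.5389 0.0142 0.0974]
(377, 189) [ 0.5377 -0.0753  0.1062]
(337, 166) [0.6055 0.0162 0.0461]
(346, 164) [ 0.6082 -0.0054  0.0559]
(317, 167) [0.6037 0.065  0.0422]
(185, 178) [0.5692 0.3805 0.0666]
(207, 208) [0.5056 0.3407 0.0083]
(230, 230) [0.451  0.2821 0.0053]
(478, 220) [ 0.4801 -0.3354  0.0087]
(338, 140) [0.681  0.0136 0.0102]
(290, 150) [0.329  0.0308 1.1902]
(320, 206) [0.512  0.0575 0.0125]
(314, 237) [0.4267 0.0686 0.0981]
```

View pics/c1.png

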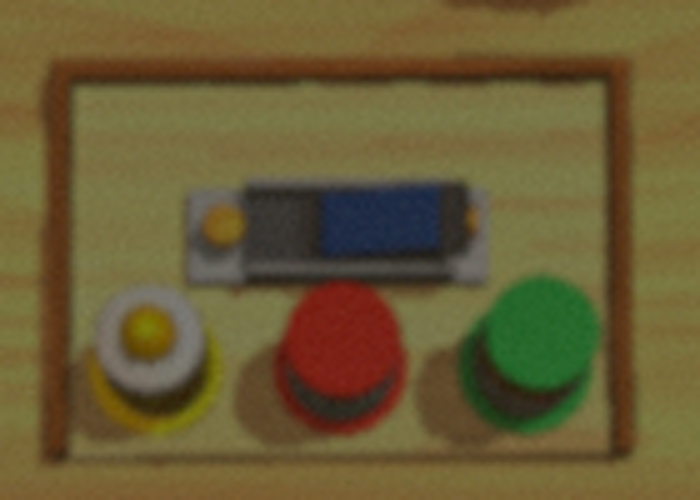

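The crop confirms it: white/yellow glue at left, red can in the middle, green jar at right. The plane is behind them with its knob (toe) to the left (+y). Next I'll measure accurately with ray–plane intersections from both cameras.

```bash
cat >> h.py <<'E'
def ray(c,uv,z):
    f=240/np.tan(np.radians(float(c["fovy"]))/2); uv=np.atleast_2d(np.asarray(uv,float))
    d=np.c_[(uv[:,0]-c["cx"])/f,(uv[:,1]-c["cy"])/f,np.ones(len(uv))]@c["pose"][:3,:3].T
    o=c["pose"][:3,3]; return (o+d*((z-o[2])/d[:,2])[:,None])[:,:2]
def hmask(c,hr,box,smin=120,vmin=40):
    h=cv2.cvtColor(c["pixels"],cv2.COLOR_RGB2HSV).astype(int); m=(h[...,1]>=smin)&(h[...,2]>=vmin)
    m&=((h[...,0]>=hr[0])&(h[...,0]<=hr[1])) if hr[0]<hr[1] else ((h[...,0]>=hr[0])|(h[...,0]<=hr[1]))
    k=np.zeros_like(m);k[box[1]:box[3],box[0]:box[2]]=1
    return m&k
def blob(m):
    n,l,s,ce=cv2.connectedComponentsWithStats(m.astype(np.uint8)); i=1+np.argmax(s[1:,4]); return l==i,ce[i]
E
python3 - <<'E'
from h import *
c=load("top0");s=load("side0");P=cloud(c);Q=cloud(s)
print("clouds per lid (top,side)")
for n,hr,z,zt in(("can",(170,8),.095,(.088,.11)),("jar",(50,85),.103,(.097,.12))):
  for nm,C,PP,b in(("top",c,P,(270,120,410,220)),("side",s,Q,(160,150,340,300))):
    m=hmask(C,hr,b)&(np.abs(PP[...,2]-z)<.008); mm,ce=blob(m); 
    v,u=np.nonzero(mm); xy=ray(C,np.c_[u,v],z); print(n,nm,mm.sum(),np.round(xy.mean(0),4),np.round((xy.max(0)+xy.min(0))/2,4),np.round(np.ptp(xy,axis=0),4),np.round(PP[mm].mean(0),4))
for nm,C,PP in(("top",c,P),("side",s,Q)):
  for n,zr,b in(("glue",(.098,.125),(.5,.58,.07,.13)),("cup",(.055,.1),(.5,.65,.3,.45)),("mat",(-.1,.03),(.4,.62,.2,.45))):
    if n!="mat": print(n,nm,circ(PP,*zr,b))
g=cv2.cvtColor(c["pixels"],cv2.COLOR_RGB2GRAY);m=(g<45);m[:150]=0;m[265:]=0;m[:,:150]=0;m[:,262:]=0
mm,_=blob(m);v,u=np.nonzero(mm);r=cv2.minAreaRect((ray(c,np.c_[u,v],.004)*1000).astype(np.float32));print("mat",r)
# rest: corners by hsv diff
print("tray",np.round(ray(c,[(270+x/5,120+y/5) for x,y in((48,60),(630,60),(628,462),(42,462))],.024),4).tolist())
print("plane sole",np.round(ray(c,[(270+x/5,120+y/5) for x,y in((188,188),(490,188),(488,284),(188,284))],.02),4).tolist())
crop(c,440,165,520,275,5,"c2.png")
a=s["pixels"][120:320,150:350,::-1];cv2.imwrite("pics/c3.png",cv2.resize(a,None,fx=3,fy=3,interpolation=cv2.INTER_CUBIC))
E
```

```text
clouds per lid (top,side)
can top 421 [0.5414 0.0139] [0.5417 0.0142] [0.0519 0.0512] [0.5414 0.0139 0.0953]
can side 469 [0.5394 0.0225] [0.5391 0.0223] [0.0586 0.0583] [0.5406 0.0212 0.0935]
jar top 400 [ 0.5442 -0.0778] [ 0.5443 -0.0779] [0.0492 0.0507] [ 0.5441 -0.0778  0.1034]
jar side 389 [ 0.5415 -0.0681] [ 0.5408 -0.0681] [0.0561 0.0577] [ 0.5429 -0.0699  0.1012]
glue top (127, array([0.5422, 0.1039]), 0.0193, array([0.5415, 0.1033, 0.1072]))
cup top (527, array([0.5658, 0.3851]), 0.0314, array([0.564 , 0.3829, 0.0669]))
glue side (149, array([0.543, 0.11 ]), 0.0139, array([0.5396, 0.1123, 0.1062]))
cup side (1133, array([0.5648, 0.3896]), 0.0322, array([0.5602, 0.3927, 0.0664]))
mat ((507.8203125, 341.50286865234375), (196.245849609375, 196.55567932128906), 80.20286560058594)
tray [[0.6967, 0.1601], [0.6981, -0.1309], [0.4955, -0.129], [0.4936, 0.1597]]
plane sole [[0.6327, 0.0894], [0.6336, -0.0614], [0.5849, -0.0604], [0.584, 0.0889]]
```

View pics/c2.png

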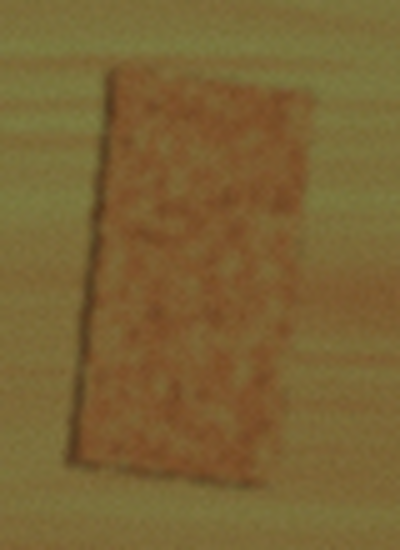

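View pics/c3.png

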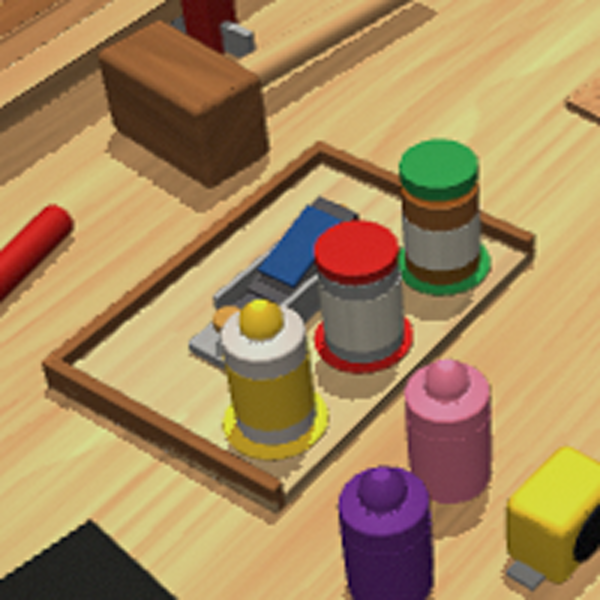

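Crop c2 shows the cork rest's corners at (112,70), (315,90), (265,487) and (68,463). Crop c3 shows the containers centred on their discs with the plane behind them. Now the rest's pose, and a first move to square up the tool.

```bash
cat > d.py <<'E'
import sys,numpy as np
from station import bot
o=bot.get_obs();w,x,y,z=o["tool_rot"];p=np.array(o["eef_pos"])
X=np.array([1-2*(y*y+z*z),2*(x*y+w*z)]);yaw=np.arctan2(X[1],X[0])
print("t",round(o["t"],2),"pos",np.round(p,4),"yaw",round(yaw,4),"tilt",round(np.arccos(min(1,-(1-2*(x*x+y*y)))),4),"gw",np.round(o["gripper_width"],3),"gf",np.round(o["grasp_force"],1),"F",np.round(o["contact_force"],1),"q7",np.round(o["q"][6],2))
if len(sys.argv)>1:
    t=np.array(eval(sys.argv[1]));d=t[:3]-p;c,s=np.cos(yaw),np.sin(yaw)
    print("row to target:",np.round([100*(c*d[0]+s*d[1]),100*(s*d[0]-c*d[1]),-100*d[2],-(t[3]-yaw)],2))
E
python3 - <<'E'
from h import *
c=load("top0")
r=ray(c,[(440+x/5,165+y/5) for x,y in((112,70),(315,90),(265,487),(68,463))],.008);print(r.mean(0),np.round(r,4).tolist(),cv2.minAreaRect((r*1000).astype(np.float32)))
E
python3 -m jog '[[0,0,0,0.1],[0,0,0,0.2],[0,0,0,0.3],[0,0,0,0.368],[0,0,0,0.368],[0,0,0,0.368]]' -1 60
python3 d.py '[.542,.104,.2,0]'
```

```text
[ 0.47965921 -0.33560575] [[0.5834, -0.2987], [0.5739, -0.3998], [0.3751, -0.3703], [0.3862, -0.2736]] ((480.04339599609375, -336.7091369628906), (101.4893569946289, 202.06907653808594), 82.75711822509766)
t: 0.6
eef_pos: [0.2427, -0.6296, 0.2309]
tool_rot: [-0.0, 1.0, 0.001, -0.0]
contact_force: [-0.2, -0.1, -0.2]
gripper_width: 0.998
grasp_force: 0.0
t 0.6 pos [ 0.2427 -0.6296  0.2309] yaw 0.0021 tilt 0.0009 gw 0.998 gf 0.0 F [-0.2 -0.1 -0.2] q7 -0.42
row to target: [ 30.09 -73.29   3.09   0.  ]
```

```bash
python3 -m jog '[[2,-4.8,0,0],[4,-9.7,0,0],[8,-19.5,0,0],[30.1,-73.3,3,0],[30.1,-73.3,3,0],[30.1,-73.3,3,0],[30.1,-73.3,3,0],[30.1,-73.3,3,0],[30.1,-73.3,3,0],[30.1,-73.3,3,0],[30.1,-73.3,3,0],[30.1,-73.3,3,0],[30.1,-73.3,3,0],[30.1,-73.3,3,0],[30.1,-73.3,3,0],[30.1,-73.3,3,0],[30.1,-73.3,3,0],[30.1,-73.3,3,0],[30.1,-73.3,3,0],[30.1,-73.3,3,0]]' >/dev/null
python3 d.py '[.542,.104,.05,0]'
python3 - <<'E'
from h import *
c=cam("side");crop(c,150,60,410,260,3,"s1.png")
E
```

```text
t 2.27 pos [0.5454 0.1128 0.2015] yaw 0.0122 tilt 0.0061 gw 0.999 gf 0.0 F [0.7 1.1 1.7] q7 -1.99
row to target: [-3.500e-01  8.800e-01  1.515e+01  1.000e-02]
```

View pics/s1.png

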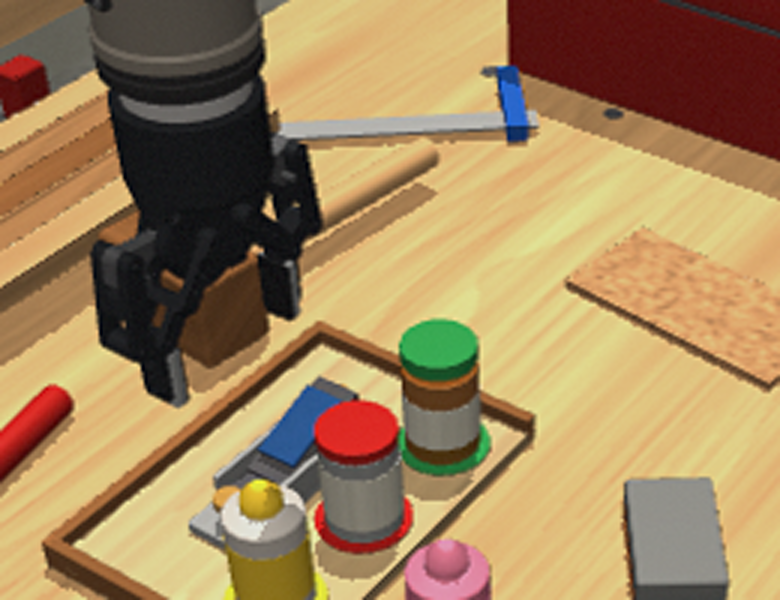

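```bash
python3 -m jog '[[0,0,0,0],[0,0,0,0],[0,0,0,0],[0,0,0,0]]' >/dev/null
python3 d.py '[.542,.107,.05,0]'
```

```text
t 2.65 pos [0.5437 0.1012 0.2014] yaw -0.0024 tilt 0.0008 gw 0.999 gf 0.0 F [ 0.7 -0.5 -0.8] q7 -1.99
row to target: [-0.17 -0.57 15.14 -0.  ]
```

Approach to 13 cm down first, look from the side, then close.

```bash
python3 -m jog '[[-0.2,-0.5,1,0],[-0.2,-0.5,3,0],[-0.2,-0.5,5,0],[-0.2,-0.5,7,0],[-0.2,-0.5,9,0],[-0.2,-0.5,10,0],[-0.2,-0.5,11,0],[-0.2,-0.5,11,0],[-0.2,-0.5,11,0]]' >/dev/null
python3 d.py '[.542,.107,.05,0]'
python3 - <<'E'
from h import *
c=cam("side");crop(c,150,120,350,320,3,"s2.png")
c=cam("top","top1")
E
```

```text
t 3.4 pos [0.5419 0.1081 0.0913] yaw -0.0003 tilt 0.0002 gw 0.999 gf 0.0 F [0.7 0.1 0.3] q7 -2.06
row to target: [ 0.01  0.11  4.13 -0.  ]
```

View pics/s2.png

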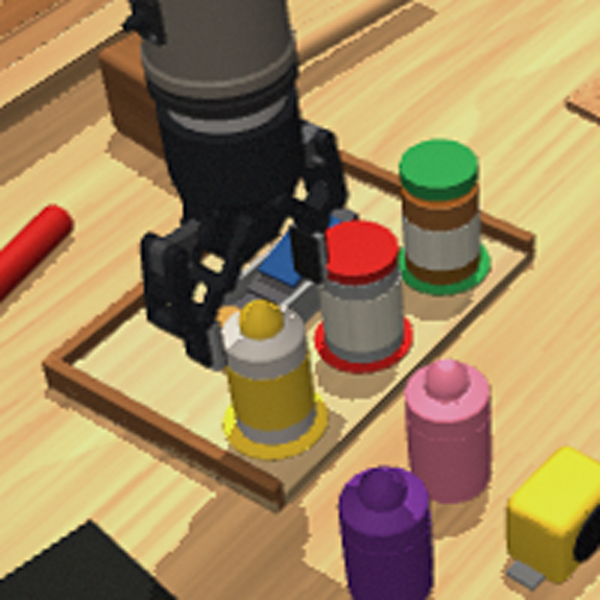

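The side view shows the open fingers straddling the glue nozzle: tips at crop (210,360) and (308,275), nozzle at (262,318). Descend and close.

```bash
python3 -m jog '[[0,0,1,0],[0,0,2,0],[0,0,3,0],[0,0,4,0],[0,0,4,0],[0,0,4,0]]' >/dev/null; python3 d.py
python3 -m jog '[[0,0,0,0],[0,0,0,0],[0,0,0,0],[0,0,0,0],[0,0,0,0],[0,0,0,0],[0,0,0,0],[0,0,0,0],[0,0,0,0],[0,0,0,0]]' 1 40 >/dev/null; python3 d.py '[.553,.278,.185,0]'
```

```text
t 4.0 pos [0.5411 0.1079 0.0502] yaw 0.0 tilt 0.0022 gw 1.0 gf 0.0 F [ 0.  -0.1 -0.4] q7 -2.09
t 4.83 pos [0.5423 0.108  0.052 ] yaw -0.0004 tilt 0.0011 gw 0.595 gf 41.7 F [-2.7 -0.6  5.6] q7 -2.09
row to target: [  1.06 -17.   -13.3   -0.  ]
```

```bash
python3 -m jog '[[0,0,-0.5,0],[0,0,-1.5,0],[0,0,-3,0],[0,0,-5,0],[0,0,-7,0],[0,0,-9,0],[0,0,-11,0],[0,0,-13,0],[0,0,-14,0],[0,0,-14,0]]' >/dev/null; python3 d.py
python3 -m jog '[[-0.3,-1,0,0],[-0.8,-3,0,0],[-1.4,-5.5,0,0],[-2,-8,0,0],[-2.7,-10.5,0,0],[-3.4,-13,0,0],[-4.1,-15.5,0,0],[-4.8,-18,0,0],[-5.5,-20.5,0,0],[-6.2,-23,0,0],[-6.8,-25.5,0,0],[-7.4,-27.5,0,0],[-7.8,-29,0,0],[-8,-29.7,0,0],[-8,-29.7,0,0],[-8,-29.7,0,0]]' >/dev/null; python3 d.py '[.463,.405,.042,0]'
```

```text
t 5.67 pos [0.5432 0.1085 0.194 ] yaw -0.0003 tilt 0.0047 gw 0.597 gf 42.2 F [-0.   0.3 -1.8] q7 -2.01
t 7.0 pos [0.462  0.4041 0.1905] yaw -0.0005 tilt 0.0019 gw 0.597 gf 42.2 F [ 0.1 -0.2 -2. ] q7 -2.57
row to target: [ 0.1  -0.09 14.85 -0.  ]
```

```bash
python3 -m jog '[[0,0,1,0],[0,0,3,0],[0,0,5,0],[0,0,7,0],[0,0,9,0],[0,0,11,0],[0,0,12.5,0],[0,0,13.5,0],[0,0,14.2,0],[0,0,14.6,0],[0,0,14.8,0],[0,0,14.9,0],[0,0,14.9,0],[0,0,14.9,0],[0,0,14.9,0]]' >/dev/null; python3 d.py
```

```text
t 8.25 pos [0.4623 0.4054 0.043 ] yaw -0.0002 tilt 0.0011 gw 0.598 gf 42.2 F [ 0.2 -0.6 -2.9] q7 -2.65
```

```bash
python3 -m jog '[[0,0,0.1,0],[0,0,0.15,0],[0,0,0.2,0],[0,0,0.2,0]]' >/dev/null; python3 d.py
python3 -m jog '[[0,0,0,0],[0,0,0,0],[0,0,0,0],[0,0,0,0],[0,0,0,0],[0,0,0,0]]' -1 >/dev/null; python3 d.py
python3 -m jog '[[0,0,-1,0],[0,0,-3,0],[0,0,-5,0],[0,0,-8,0],[0,0,-11,0],[0,0,-14,0],[0,0,-16,0],[0,0,-16,0]]' >/dev/null; python3 d.py '[.542,.017,.05,0]'
```

```text
t 8.58 pos [0.4621 0.4053 0.0411] yaw -0.0002 tilt 0.0006 gw 0.599 gf 42.8 F [-1.4 -1.4  4.6] q7 -2.65
t 9.08 pos [0.462  0.4051 0.0402] yaw -0.0002 tilt 0.0 gw 1.0 gf 0.0 F [-0.   1.1  0.5] q7 -2.65
t 9.75 pos [0.4638 0.4074 0.2064] yaw -0.0003 tilt 0.0091 gw 0.998 gf 0.0 F [0.9 1.1 0.7] q7 -2.57
row to target: [ 7.84 39.04 15.64 -0.  ]
```

```bash
python3 -m jog '[[0.6,3,0,0],[1.4,6.5,0,0],[2.2,10.5,0,0],[3,14.5,0,0],[3.8,18.5,0,0],[4.6,22.5,0,0],[5.4,26.5,0,0],[6.2,30.5,0,0],[7,34,0,0],[7.6,36.8,0,0],[8,38.3,0,0],[8,38.8,0,0],[8,38.8,0,0],[8,38.8,0,0],[8,38.8,0,0]]' >/dev/null; python3 d.py '[.542,.017,.05,0]'
```

```text
t 11.0 pos [0.5415 0.0192 0.2003] yaw 0.0026 tilt 0.0008 gw 0.999 gf 0.0 F [ 0.7  0.8 -0.3] q7 -1.82
row to target: [ 0.05  0.22 15.03  0.  ]
```

```bash
python3 -m jog '[[0,0.1,1,0],[0,0.1,3,0],[0,0.1,5,0],[0,0.1,7,0],[0,0.1,9,0],[0,0.1,11,0],[0,0.1,12.5,0],[0,0.1,14,0],[0,0.1,14.7,0],[0,0.1,15,0],[0,0.1,15,0],[0,0.1,15,0]]' >/dev/null; python3 d.py
python3 -m jog '[[0,0,0,0],[0,0,0,0],[0,0,0,0],[0,0,0,0],[0,0,0,0],[0,0,0,0],[0,0,0,0],[0,0,0,0],[0,0,0,0],[0,0,0,0]]' 1 40 >/dev/null; python3 d.py
python3 -m jog '[[0,0,-0.5,0],[0,0,-1.5,0],[0,0,-3,0],[0,0,-5,0],[0,0,-7,0],[0,0,-9,0],[0,0,-11,0],[0,0,-13,0],[0,0,-14,0],[0,0,-14,0]]' >/dev/null; python3 d.py '[.4445,.297,.19,0]'
```

```text
t 12.0 pos [0.5422 0.0165 0.0507] yaw 0.0003 tilt 0.0008 gw 0.998 gf 0.0 F [-0.6 -0.5  0.2] q7 -1.9
t 12.83 pos [0.5424 0.016  0.0512] yaw -0.0004 tilt 0.0014 gw 0.625 gf 41.2 F [-0.8 -0.5  6.5] q7 -1.9
t 13.67 pos [0.5432 0.0163 0.193 ] yaw -0.0004 tilt 0.0047 gw 0.624 gf 42.6 F [ 0.9  1.1 -2.2] q7 -1.82
row to target: [ -9.88 -28.07   0.3   -0.  ]
```

```bash
python3 -m jog '[[-0.3,-1,0,0],[-1,-3,0,0],[-1.9,-5.5,0,0],[-2.8,-8,0,0],[-3.7,-10.5,0,0],[-4.5,-13,0,0],[-5.4,-15.5,0,0],[-6.3,-18,0,0],[-7.2,-20.5,0,0],[-8,-23,0,0],[-8.8,-25.3,0,0],[-9.4,-27,0,0],[-9.8,-28,0,0],[-9.8,-28,0,0],[-9.8,-28,0,0]]' >/dev/null; python3 d.py
python3 -m jog '[[0,0,1,0],[0,0,3,0],[0,0,5,0],[0,0,7,0],[0,0,9,0],[0,0,11,0],[0,0,12.5,0],[0,0,13.5,0],[0,0,14.2,0],[0,0,14.6,0],[0,0,14.8,0],[0,0,14.9,0],[0,0,15,0],[0,0,15,0],[0,0,15,0]]' >/dev/null; python3 d.py
```

```text
t 14.92 pos [0.4432 0.2956 0.1893] yaw 0.0008 tilt 0.0021 gw 0.63 gf 42.7 F [ 0.8 -0.2 -2.7] q7 -2.43
t 16.17 pos [0.4442 0.2963 0.0408] yaw -0.0002 tilt 0.001 gw 0.632 gf 42.7 F [-0.3  0.9 -2.6] q7 -2.55
```

```bash
python3 -m jog '[[0,0,0.05,0],[0,0,0.1,0],[0,0,0.1,0],[0,0,0.1,0]]' >/dev/null; python3 d.py
python3 - <<'E'
from h import *
c=cam("side");crop(c,60,240,320,440,3,"s3.png")
E
```

```text
t 16.5 pos [0.4442 0.2963 0.0403] yaw -0.0002 tilt 0.001 gw 0.63 gf 43.3 F [-2.1 -1.3  6.5] q7 -2.55
```

View pics/s3.png

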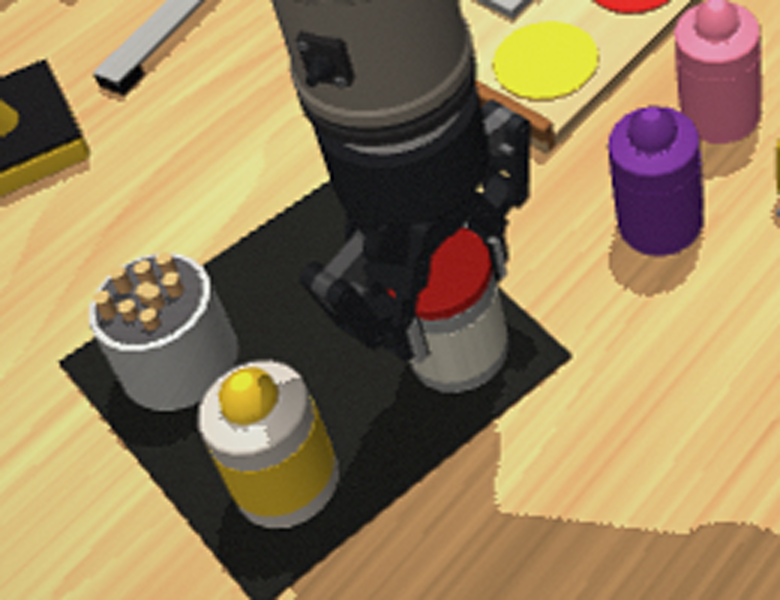

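The side view shows the glue and can standing on the mat with the cup untouched. Release, then fetch the jar.

```bash
python3 -m jog '[[0,0,0,0],[0,0,0,0],[0,0,0,0],[0,0,0,0],[0,0,0,0],[0,0,0,0]]' -1 >/dev/null; python3 d.py
python3 -m jog '[[0,0,-1,0],[0,0,-3,0],[0,0,-5,0],[0,0,-8,0],[0,0,-11,0],[0,0,-14,0],[0,0,-16,0],[0,0,-16,0]]' >/dev/null
python3 -m jog '[[0.8,3,0,0],[1.8,6.5,0,0],[2.9,10.5,0,0],[4,14.5,0,0],[5.1,18.5,0,0],[6.2,22.5,0,0],[7.3,26.5,0,0],[8.4,30.5,0,0],[9.2,34,0,0],[9.7,36,0,0],[9.9,37,0,0],[9.9,37.1,0,0],[9.9,37.1,0,0],[9.9,37.1,0,0],[9.9,37.1,0,0]]' >/dev/null; python3 d.py '[.543,-.075,.05,0]'
```

```text
t 17.05 pos [0.4439 0.2961 0.0392] yaw -0.0002 tilt 0.0 gw 0.999 gf 0.0 F [-0.9 -0.2  0.2] q7 -2.55
t 18.97 pos [ 0.5427 -0.0725  0.1994] yaw 0.0033 tilt 0.0008 gw 1.006 gf 0.0 F [-0.3 -0.1  0.4] q7 -1.64
row to target: [ 0.03  0.25 14.94  0.  ]
```

```bash
python3 -m jog '[[0,0,1,0],[0,0,3,0],[0,0,5,0],[0,0,7,0],[0,0,9,0],[0,0,11,0],[0,0,12.5,0],[0,0,14,0],[0,0,14.7,0],[0,0,14.9,0],[0,0,14.9,0],[0,0,14.9,0]]' >/dev/null; python3 d.py
python3 -m jog '[[0,0,0,0],[0,0,0,0],[0,0,0,0],[0,0,0,0],[0,0,0,0],[0,0,0,0],[0,0,0,0],[0,0,0,0],[0,0,0,0],[0,0,0,0]]' 1 40 >/dev/null; python3 d.py
python3 -m jog '[[0,0,-0.5,0],[0,0,-1.5,0],[0,0,-3,0],[0,0,-5,0],[0,0,-7,0],[0,0,-9,0],[0,0,-11,0],[0,0,-13,0],[0,0,-14,0],[0,0,-14,0]]' >/dev/null; python3 d.py '[.553,.278,.19,0]'
```

```text
t 19.97 pos [ 0.5433 -0.0746  0.0508] yaw 0.0002 tilt 0.001 gw 1.002 gf 0.0 F [0.1 0.2 0.7] q7 -1.71
t 20.8 pos [ 0.5434 -0.0751  0.0512] yaw -0.0005 tilt 0.0014 gw 0.621 gf 41.3 F [-1.7  0.1  5.9] q7 -1.71
t 21.63 pos [ 0.5443 -0.075   0.193 ] yaw -0.0003 tilt 0.0047 gw 0.625 gf 42.4 F [ 0.8 -0.2 -3.9] q7 -1.64
row to target: [  0.86 -35.3    0.3   -0.  ]
```

```bash
python3 -m jog '[[0,-1,0,0],[0,-3,0,0],[0.1,-5.5,0,0],[0.2,-8.5,0,0],[0.3,-11.5,0,0],[0.4,-14.5,0,0],[0.5,-17.5,0,0],[0.6,-20.5,0,0],[0.7,-23.5,0,0],[0.8,-26.5,0,0],[0.9,-29.5,0,0],[0.9,-32,0,0],[0.9,-34,0,0],[0.9,-35,0,0],[0.9,-35.3,0,0],[0.9,-35.3,0,0],[0.9,-35.3,0,0]]' >/dev/null; python3 d.py
python3 -m jog '[[0,0,1,0],[0,0,3,0],[0,0,5,0],[0,0,7,0],[0,0,9,0],[0,0,11,0],[0,0,12.5,0],[0,0,13.5,0],[0,0,14.2,0],[0,0,14.6,0],[0,0,14.8,0],[0,0,14.9,0],[0,0,15,0],[0,0,15.1,0],[0,0,15.1,0],[0,0,15.1,0]]' >/dev/null; python3 d.py
```

```text
t 23.05 pos [0.5519 0.2763 0.1895] yaw -0.0017 tilt 0.0021 gw 0.627 gf 42.5 F [-0.2 -0.9 -1.6] q7 -2.29
t 24.38 pos [0.5525 0.2783 0.0403] yaw -0.0003 tilt 0.0015 gw 0.629 gf 42.7 F [-0.5 -0.9  4.3] q7 -2.36
```

```bash
python3 -m jog '[[0,0,0,0],[0,0,0,0],[0,0,0,0],[0,0,0,0],[0,0,0,0],[0,0,0,0]]' -1 >/dev/null; python3 d.py
python3 -m jog '[[0,0,-1,0],[0,0,-3,0],[0,0,-5,0],[0,0,-8,0],[0,0,-11,0],[0,0,-14,0],[0,0,-16,0],[0,0,-16,0],[0,0,-16,0]]' >/dev/null; python3 d.py
python3 - <<'E'
from h import *
c=cam("top","top2");a=c["pixels"][120:220,270:410,::-1];b=c["pixels"][140:260,140:280,::-1]
f=lambda a:cv2.resize(a,None,fx=5,fy=5,interpolation=cv2.INTER_CUBIC)
cv2.imwrite("pics/t2.png",f(a))
for n,hr in(("red",(170,8)),("yellow",(24,34)),("green",(50,85))):
    m=hmask(c,hr,(275,170,405,220),150 if n!="green" else 100);mm,_=blob(m);v,u=np.nonzero(mm);xy=ray(c,np.c_[u,v],.015);print(n,mm.sum(),np.round(xy.mean(0),4),np.round(np.ptp(xy,axis=0),4))
E
```

```text
t 24.88 pos [0.5519 0.2781 0.0393] yaw -0.0002 tilt 0.0 gw 0.994 gf 0.0 F [-0.1  0.1  0.1] q7 -2.36
t 25.63 pos [0.5526 0.2785 0.2013] yaw -0.0002 tilt 0.0034 gw 1.002 gf 0.0 F [ 0.2  0.  -0.3] q7 -2.29
red 522 [0.5441 0.014 ] [0.0631 0.0623]
yellow 569 [0.5429 0.1058] [0.0681 0.0674]
green 524 [ 0.5453 -0.0779] [0.0606 0.0622]
```

View pics/t2.png

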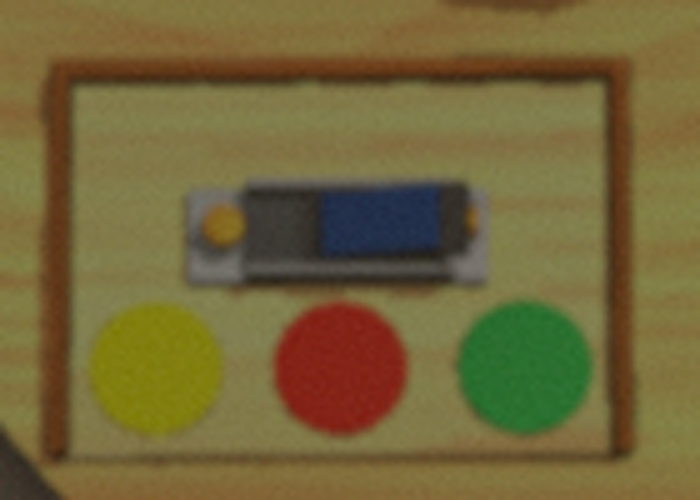

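The top view shows the plane unmoved (crop corners (188,188)–(488,284)) and all three discs clear. Now over the plane, turning 90°.

```bash
python3 -m jog '[[0.3,1.5,0,-0.12],[0.7,3.5,0,-0.24],[1.1,5.5,0,-0.36],[1.6,7.5,0,-0.48],[2.1,9.5,0,-0.6],[2.6,11.5,0,-0.72],[3.1,13.5,0,-0.84],[3.6,16,0,-0.96],[4.1,18.5,0,-1.08],[4.6,21,0,-1.2],[5.1,23.5,0,-1.32],[5.5,25,0,-1.44],[5.7,26.1,0,-1.57],[5.7,26.1,0,-1.57],[5.7,26.1,0,-1.57],[5.7,26.1,0,-1.57]]' >/dev/null; python3 d.py '[.609,.0165,.06,1.5708]'
```

```text
t 27.02 pos [0.6081 0.0183 0.1985] yaw 1.5675 tilt 0.0018 gw 0.998 gf 0.0 F [-0.4  0.8  0.2] q7 -0.4
row to target: [-0.18  0.09 13.85 -0.  ]
```

```bash
python3 -m jog '[[0,0,1,0],[-0.1,0,3,0],[-0.1,0,5,0],[-0.1,0,7,0],[-0.1,0,9,0],[-0.1,0,11,0],[-0.1,0,13,0],[-0.1,0,14.5,0],[-0.1,0,16,0],[-0.1,0,17.2,0],[-0.1,0,18,0],[-0.1,0,18.3,0],[-0.1,0,18.3,0],[-0.1,0,18.3,0]]' >/dev/null; python3 d.py
python3 -m jog '[[0,0,0,0],[0,0,0,0],[0,0,0,0],[0,0,0,0],[0,0,0,0],[0,0,0,0],[0,0,0,0],[0,0,0,0],[0,0,0,0],[0,0,0,0],[0,0,0,0],[0,0,0,0]]' 1 80 >/dev/null; python3 d.py
```

```text
t 28.18 pos [0.6094 0.0162 0.0168] yaw 1.5696 tilt 0.001 gw 0.998 gf 0.0 F [ 0.1 -0.1 -0.8] q7 -0.53
t 29.18 pos [0.6105 0.0161 0.0177] yaw 1.5695 tilt 0.0032 gw 0.544 gf 84.9 F [ 2.2 -1.3  6.5] q7 -0.53
```

```bash
python3 -m jog '[[0,0,-0.3,0],[0,0,-1,0],[0,0,-2,0],[0,0,-3.5,0],[0,0,-5,0],[0,0,-6.5,0],[0,0,-8,0],[0,0,-9.3,0],[0,0,-10,0],[0,0,-10,0],[0,0,-10,0]]' >/dev/null; python3 d.py
python3 -m jog '[[-0.7,-0.3,0,-0.04],[-2,-0.8,0,-0.1],[-4,-1.5,0,-0.18],[-6.2,-2.3,0,-0.27],[-8.4,-3.1,0,-0.36],[-10.6,-3.9,0,-0.45],[-12.8,-4.7,0,-0.54],[-15,-5.5,0,-0.63],[-17.2,-6.3,0,-0.72],[-19.4,-7.1,0,-0.81],[-21.6,-7.9,0,-0.9],[-23.8,-8.7,0,-0.99],[-26,-9.5,0,-1.08],[-28.2,-10.3,0,-1.17],[-30.4,-11.1,0,-1.26],[-32.4,-11.9,0,-1.34],[-34,-12.5,0,-1.4],[-34.8,-12.8,0,-1.43],[-35,-12.9,0,-1.44],[-35,-12.9,0,-1.44]]' >/dev/null; python3 -m jog '[[0,0,0,0],[0,0,0,0],[0,0,0,0]]' >/dev/null; python3 d.py '[.4805,-.3345,.0144,3.012]'
python3 - <<'E'
from h import *
c=cam("side");crop(c,290,60,490,220,4,"s4.png")
E
```

```text
t 30.1 pos [0.6089 0.0159 0.1167] yaw 1.5696 tilt 0.0007 gw 0.544 gf 83.7 F [ 0.1  0.8 -8.8] q7 -0.45
t 32.02 pos [ 0.4801 -0.3325  0.1164] yaw 3.0114 tilt 0.0004 gw 0.543 gf 83.6 F [-0.4 -0.4 -6.9] q7 1.45
row to target: [-0.07 -0.19 10.2  -0.  ]
```

View pics/s4.png

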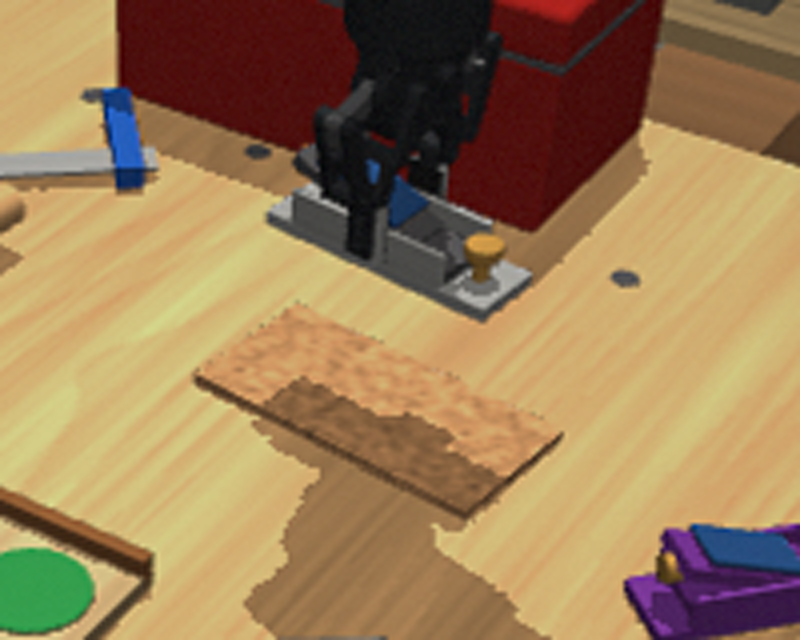

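The view shows the plane level and parallel to the rest. Lower it.

```bash
python3 -m jog '[[0,0,0.5,0],[0,-0.1,1.5,0],[-0.1,-0.2,3,0],[-0.1,-0.2,4.5,0],[-0.1,-0.2,6,0],[-0.1,-0.2,7.5,0],[-0.1,-0.2,8.5,0],[-0.1,-0.2,9.2,0],[-0.1,-0.2,9.6,0],[-0.1,-0.2,9.8,0],[-0.1,-0.2,9.9,0],[-0.1,-0.2,10,0],[-0.1,-0.2,10,0],[-0.1,-0.2,10,0],[-0.1,-0.2,10,0]]' >/dev/null; python3 d.py '[.4805,-.3345,.0144,3.012]'
python3 - <<'E'
from h import *
c=cam("side");crop(c,290,60,490,220,4,"s5.png")
E
```

```text
t 33.32 pos [ 0.4805 -0.3362  0.0168] yaw 3.0096 tilt 0.0008 gw 0.545 gf 83.5 F [ 0.1  0.6 -7.7] q7 1.35
row to target: [ 0.02  0.16  0.24 -0.  ]
```

View pics/s5.png

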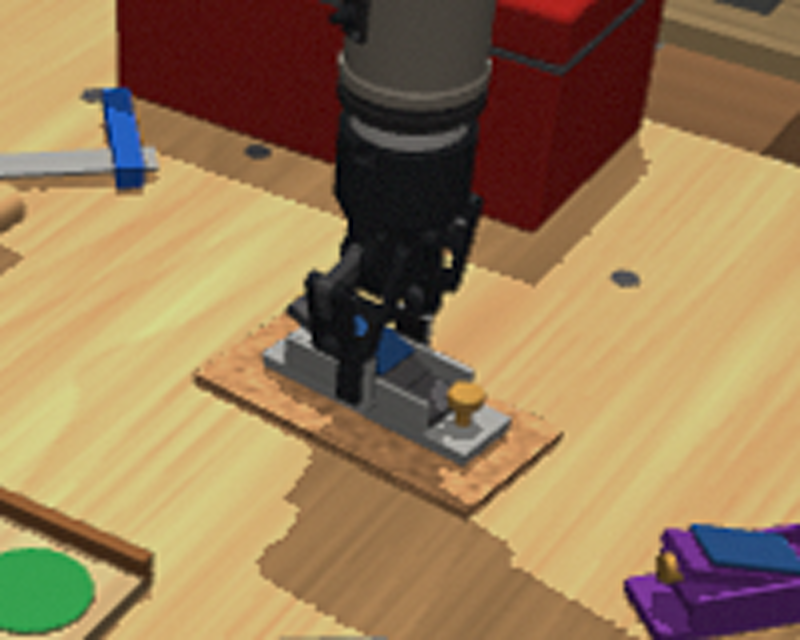

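```bash
python3 -m jog '[[0,0.1,0,0],[0,0.2,0.1,0],[0,0.2,0.2,0],[0,0.2,0.2,0],[0,0.2,0.2,0]]' >/dev/null; python3 d.py; python3 -m jog '[[0,0,0.05,0],[0,0,0.1,0],[0,0,0.1,0],[0,0,0.1,0]]' >/dev/null; python3 d.py
```

```text
t 33.78 pos [ 0.4804 -0.3339  0.0142] yaw 3.0098 tilt 0.0003 gw 0.539 gf 83.5 F [-0.3 -0.6 -7.3] q7 1.34
t 34.12 pos [ 0.4806 -0.334   0.0138] yaw 3.0097 tilt 0.0004 gw 0.547 gf 84.4 F [-2.6  1.   1.4] q7 1.34
```

Touching down. Release, lift and move back over the mat side, then check the placing.

```bash
python3 -m jog '[[0,0,0,0],[0,0,0,0],[0,0,0,0],[0,0,0,0],[0,0,0,0],[0,0,0,0],[0,0,0,0]]' -1 40 >/dev/null; python3 d.py
python3 -m jog '[[0,0,-1,0],[0,0,-3,0],[0,0,-5,0],[0,0,-8,0],[0,0,-11,0],[0,0,-14,0],[0,0,-17,0],[0,0,-18.5,0],[0,0,-18.5,0],[0,0,-18.5,0]]' >/dev/null; python3 d.py '[.52,.1,.2,0]'
python3 - <<'E'
from h import *
c=cam("side","side3");crop(c,330,120,450,200,6,"s6.png")
E
```

```text
t 34.7 pos [ 0.4806 -0.334   0.0133] yaw 3.0098 tilt 0.0002 gw 1.0 gf 0.0 F [ 0.2  0.9 -0.2] q7 1.34
t 35.53 pos [ 0.4806 -0.3342  0.1989] yaw 3.0095 tilt 0.0015 gw 1.002 gf 0.0 F [ 0.   0.4 -0.4] q7 1.52
row to target: [ 1.81 43.56 -0.11  3.01]
```

View pics/s6.png

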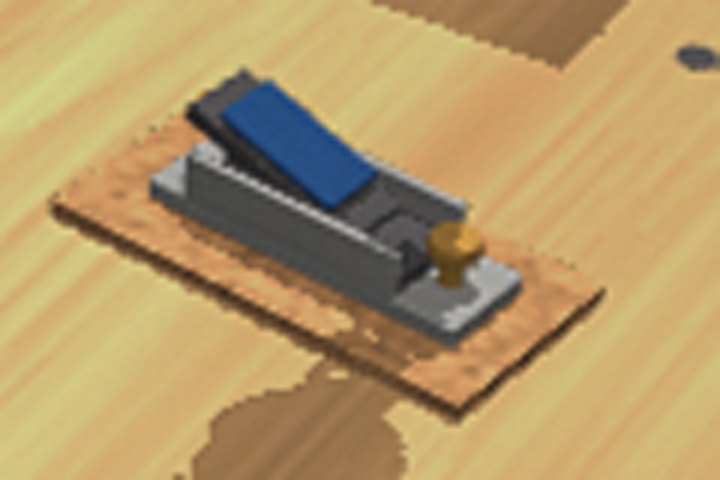

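```bash
python3 - <<'E'
from h import *
c=load("side3");f=lambda L:ray(c,[(330+x/6,120+y/6) for x,y in L],.008)
r=f([(52,202),(605,290),(458,413)]);p=f([(152,198),(520,291),(450,343)])
print(r[:2].mean(0),p[:2].mean(0),r[0]-r[2],p[0]-p[2],np.hypot(*(r[0]-r[2])),np.hypot(*(p[0]-p[2])),np.hypot(*(p[1]-p[2])))
E
```

```text
[ 0.47781185 -0.32779652] [ 0.4754714  -0.33068238] [ 0.19731172 -0.02506113] [ 0.14333287 -0.01483592] 0.1988968941219617 0.14409863378897914 0.04478013421515856
```

Plane offset is about 3–4 mm, parallel within 0.03 rad. Now the containers go back, using the recorded grasp poses and keeping yaw at π so there is no big turn.

```bash
python3 d.py '[.552,.278,.2,3.1416]'
```

```text
t 35.58 pos [ 0.4798 -0.334   0.1977] yaw 3.0096 tilt 0.0011 gw 0.998 gf 0.0 F [-0.6 -0.5 -0.7] q7 1.52
row to target: [ 0.9  61.61 -0.23 -0.13]
```

```bash
python3 -m jog '[[0,1.5,0,-0.03],[0.1,4,0,-0.06],[0.2,7.5,0,-0.1],[0.3,11.5,0,-0.13],[0.3,15.5,0,-0.13],[0.4,19.5,0,-0.13],[0.4,23.5,0,-0.13],[0.5,27.5,0,-0.13],[0.5,31.5,0,-0.13],[0.6,35.5,0,-0.13],[0.6,39.5,0,-0.13],[0.7,43.5,0,-0.13],[0.7,47.5,0,-0.13],[0.8,51.5,0,-0.13],[0.8,55,0,-0.13],[0.8,58,0,-0.13],[0.8,60.3,0,-0.13],[0.8,61.6,0,-0.13],[0.8,61.6,0,-0.13],[0.8,61.6,0,-0.13]]' >/dev/null; python3 -m jog '[[0,0,0,0],[0,0,0,0],[0,0,0,0]]' >/dev/null; python3 d.py '[.552,.278,.040,3.1416]'
python3 - <<'E'
from h import *
c=cam("side");crop(c,50,200,310,400,3,"s7.png")
E
```

```text
t 37.5 pos [0.5536 0.2763 0.198 ] yaw 3.1384 tilt 0.001 gw 0.998 gf 0.0 F [-0.9  0.2  0. ] q7 0.56
row to target: [ 0.16  0.17 15.8  -0.  ]
```

View pics/s7.png

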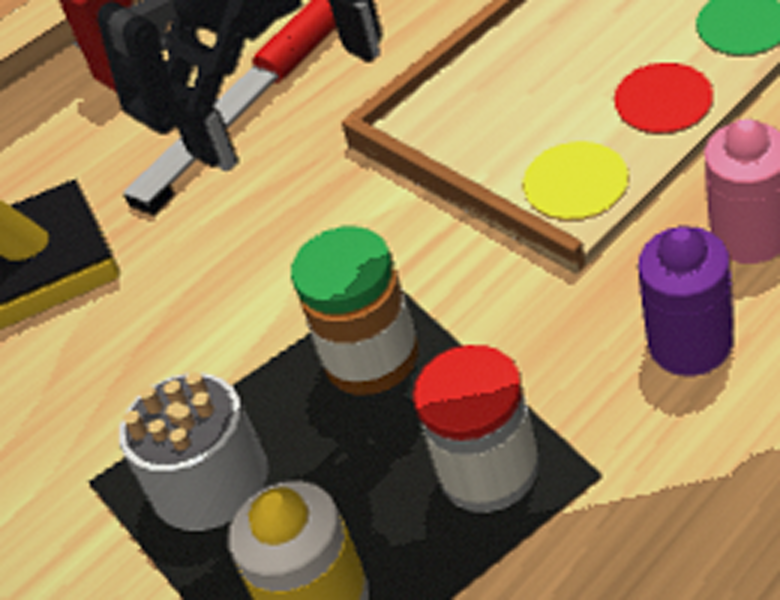

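All three containers stand upright on the mat and the cup is in place. Regrasp the jar.

```bash
python3 -m jog '[[0.1,0.1,1,0],[0.1,0.1,3,0],[0.1,0.1,5,0],[0.1,0.1,7,0],[0.1,0.1,9,0],[0.1,0.1,11,0],[0.1,0.1,13,0],[0.1,0.1,14.5,0],[0.1,0.1,15.3,0],[0.1,0.1,15.7,0],[0.1,0.1,15.7,0],[0.1,0.1,15.7,0]]' >/dev/null; python3 d.py
python3 -m jog '[[0,0,0,0],[0,0,0,0],[0,0,0,0],[0,0,0,0],[0,0,0,0],[0,0,0,0],[0,0,0,0],[0,0,0,0],[0,0,0,0],[0,0,0,0]]' 1 40 >/dev/null; python3 d.py
python3 -m jog '[[0,0,-0.5,0],[0,0,-1.5,0],[0,0,-3,0],[0,0,-5,0],[0,0,-7,0],[0,0,-9,0],[0,0,-11,0],[0,0,-13,0],[0,0,-14,0],[0,0,-14,0]]' >/dev/null; python3 d.py '[.544,-.075,.18,3.1416]'
```

```text
t 38.55 pos [0.5529 0.2792 0.042 ] yaw 3.1397 tilt 0.0012 gw 0.997 gf 0.0 F [0.2 0.6 0.3] q7 0.42
t 39.38 pos [0.5531 0.2789 0.0423] yaw 3.1395 tilt 0.0013 gw 0.62 gf 42.0 F [-0.7 -0.9  4.8] q7 0.42
t 40.22 pos [0.5535 0.28   0.1847] yaw 3.1399 tilt 0.005 gw 0.624 gf 42.4 F [ 0.7 -0.5 -2.2] q7 0.54
row to target: [  0.89 -35.51   0.47  -0.  ]
```

```bash
python3 -m jog '[[0,-1,0,0],[0,-3,0,0],[0.1,-5.5,0,0],[0.2,-8.5,0,0],[0.3,-11.5,0,0],[0.4,-14.5,0,0],[0.5,-17.5,0,0],[0.6,-20.5,0,0],[0.7,-23.5,0,0],[0.8,-26.5,0,0],[0.9,-29.5,0,0],[0.9,-32,0,0],[0.9,-34,0,0],[0.9,-35,0,0],[0.9,-35.4,0,0],[0.9,-35.4,0,0],[0.9,-35.4,0,0],[0.9,-35.4,0,0]]' >/dev/null; python3 d.py
python3 -m jog '[[0,0,1,0],[0,0,3,0],[0,0,5,0],[0,0,7,0],[0,0,9,0],[0,0,10.5,0],[0,0,11.5,0],[0,0,12,0],[0,0,12.4,0],[0,0,12.6,0],[0,0,12.8,0],[0,0,12.9,0],[0,0,12.9,0],[0,0,12.9,0]]' >/dev/null; python3 d.py
```

```text
t 41.72 pos [ 0.5428 -0.0733  0.1814] yaw -3.1407 tilt 0.0008 gw 0.621 gf 42.7 F [ 0.5  0.  -2.4] q7 1.14
t 42.88 pos [ 0.5435 -0.0752  0.0533] yaw 3.1397 tilt 0.0016 gw 0.619 gf 43.0 F [-2.4  0.8  4.9] q7 0.99
```

```bash
python3 -m jog '[[0,0,0,0],[0,0,0,0],[0,0,0,0],[0,0,0,0],[0,0,0,0],[0,0,0,0]]' -1 >/dev/null; python3 d.py
python3 -m jog '[[0,0,-1,0],[0,0,-3,0],[0,0,-5,0],[0,0,-8,0],[0,0,-11,0],[0,0,-13,0],[0,0,-14.5,0],[0,0,-14.5,0]]' >/dev/null
python3 -m jog '[[0.8,3,0,0],[1.8,6.5,0,0],[2.9,10.5,0,0],[4,14.5,0,0],[5.1,18.5,0,0],[6.2,22.5,0,0],[7.3,26.5,0,0],[8.4,30.5,0,0],[9.2,34,0,0],[9.7,36,0,0],[9.9,37,0,0],[9.9,37.1,0,0],[9.9,37.1,0,0],[9.9,37.1,0,0],[9.9,37.1,0,0]]' >/dev/null; python3 d.py '[.444,.296,.042,3.1416]'
```

```text
t 43.38 pos [ 0.5429 -0.0752  0.0523] yaw 3.1397 tilt 0.0 gw 1.003 gf 0.0 F [-0.4  0.1 -0.6] q7 0.99
t 45.3 pos [0.4455 0.2938 0.1968] yaw 3.1366 tilt 0.0015 gw 0.997 gf 0.0 F [ 0.3 -0.6  0.5] q7 0.43
row to target: [ 0.15  0.22 15.48 -0.  ]
```

```bash
python3 -m jog '[[0.1,0,1,0],[0.1,0,3,0],[0.1,0,5,0],[0.1,0,7,0],[0.1,0,9,0],[0.1,0,11,0],[0.1,0,13,0],[0.1,0,14.5,0],[0.1,0,15.2,0],[0.1,0,15.5,0],[0.1,0,15.5,0],[0.1,0,15.5,0]]' >/dev/null; python3 d.py
python3 -m jog '[[0,0,0,0],[0,0,0,0],[0,0,0,0],[0,0,0,0],[0,0,0,0],[0,0,0,0],[0,0,0,0],[0,0,0,0],[0,0,0,0],[0,0,0,0]]' 1 40 >/dev/null; python3 d.py
python3 -m jog '[[0,0,-0.5,0],[0,0,-1.5,0],[0,0,-3,0],[0,0,-5,0],[0,0,-7,0],[0,0,-9,0],[0,0,-11,0],[0,0,-13,0],[0,0,-14,0],[0,0,-14,0]]' >/dev/null; python3 d.py '[.543,.0165,.18,3.1416]'
```

```text
t 46.3 pos [0.444  0.2961 0.0429] yaw 3.1394 tilt 0.0009 gw 1.003 gf 0.0 F [ 0.9  0.8 -0.7] q7 0.23
t 47.13 pos [0.444  0.2963 0.0432] yaw 3.1397 tilt 0.0014 gw 0.628 gf 41.1 F [-0.8 -1.   5.2] q7 0.23
t 47.97 pos [0.4444 0.297  0.1848] yaw 3.1397 tilt 0.0041 gw 0.632 gf 42.7 F [ 0.5  0.4 -3.7] q7 0.41
row to target: [ -9.91 -28.03   0.48  -0.  ]
```

```bash
python3 -m jog '[[-0.3,-1,0,0],[-1,-3,0,0],[-1.9,-5.5,0,0],[-2.8,-8,0,0],[-3.7,-10.5,0,0],[-4.5,-13,0,0],[-5.4,-15.5,0,0],[-6.3,-18,0,0],[-7.2,-20.5,0,0],[-8,-23,0,0],[-8.8,-25.3,0,0],[-9.5,-27,0,0],[-9.9,-28,0,0],[-9.9,-28,0,0],[-9.9,-28,0,0],[-9.9,-28,0,0]]' >/dev/null; python3 d.py
python3 -m jog '[[0,0,1,0],[0,0,3,0],[0,0,5,0],[0,0,7,0],[0,0,9,0],[0,0,10.5,0],[0,0,11.5,0],[0,0,12,0],[0,0,12.4,0],[0,0,12.6,0],[0,0,12.8,0],[0,0,12.9,0],[0,0,12.9,0],[0,0,12.9,0]]' >/dev/null; python3 d.py
```

```text
t 49.3 pos [0.5412 0.0173 0.182 ] yaw -3.1414 tilt 0.0012 gw 0.628 gf 42.8 F [-0.5 -1.  -1.8] q7 0.97
t 50.47 pos [0.5427 0.0159 0.0542] yaw 3.1397 tilt 0.0016 gw 0.628 gf 43.0 F [-1.9 -0.2  3.8] q7 0.82
```

Released next; then the glue at (.462,.405): shift of tool x +8.0, y +38.9.

```bash
python3 -m jog '[[0,0,0,0],[0,0,0,0],[0,0,0,0],[0,0,0,0],[0,0,0,0],[0,0,0,0]]' -1 >/dev/null; python3 d.py
python3 -m jog '[[0,0,-1,0],[0,0,-3,0],[0,0,-5,0],[0,0,-8,0],[0,0,-11,0],[0,0,-13,0],[0,0,-14.5,0],[0,0,-14.5,0]]' >/dev/null
python3 -m jog '[[0.6,3,0,0],[1.4,6.5,0,0],[2.2,10.5,0,0],[3,14.5,0,0],[3.8,18.5,0,0],[4.6,22.5,0,0],[5.4,26.5,0,0],[6.2,30.5,0,0],[7,34,0,0],[7.6,36.8,0,0],[8,38.3,0,0],[8,38.9,0,0],[8,38.9,0,0],[8,38.9,0,0],[8,38.9,0,0],[8,38.9,0,0]]' >/dev/null; python3 d.py '[.462,.4052,.042,3.1416]'
```

```text
t 50.97 pos [0.5421 0.0158 0.0533] yaw 3.1397 tilt 0.0 gw 1.001 gf 0.0 F [-0.2 -0.5  0. ] q7 0.82
t 52.97 pos [0.4638 0.403  0.198 ] yaw 3.1372 tilt 0.0013 gw 0.995 gf 0.0 F [-0.2 -1.2  0. ] q7 0.3
row to target: [ 0.18  0.22 15.6  -0.  ]
```

```bash
python3 -m jog '[[0.1,0,1,0],[0.1,0,3,0],[0.1,0,5,0],[0.1,0,7,0],[0.1,0,9,0],[0.1,0,11,0],[0.1,0,13,0],[0.1,0,14.5,0],[0.1,0,15.2,0],[0.1,0,15.5,0],[0.1,0,15.5,0],[0.1,0,15.5,0]]' >/dev/null; python3 d.py
python3 -m jog '[[0,0,0,0],[0,0,0,0],[0,0,0,0],[0,0,0,0],[0,0,0,0],[0,0,0,0],[0,0,0,0],[0,0,0,0],[0,0,0,0],[0,0,0,0]]' 1 40 >/dev/null; python3 d.py
python3 -m jog '[[0,0,-0.5,0],[0,0,-1.5,0],[0,0,-3,0],[0,0,-5,0],[0,0,-7,0],[0,0,-9,0],[0,0,-11,0],[0,0,-13,0],[0,0,-14,0],[0,0,-14,0]]' >/dev/null; python3 d.py '[.5425,.109,.18,3.1416]'
```

```text
t 53.97 pos [0.4621 0.4054 0.0441] yaw 3.1396 tilt 0.0013 gw 0.998 gf 0.0 F [ 0.9 -0.1 -0.1] q7 0.16
t 54.8 pos [0.4622 0.4052 0.0444] yaw 3.1396 tilt 0.0013 gw 0.596 gf 41.4 F [-0.2 -1.3  5.5] q7 0.16
t 55.63 pos [0.4624 0.4064 0.1867] yaw 3.1399 tilt 0.005 gw 0.598 gf 42.2 F [-0.   1.2 -2. ] q7 0.28
row to target: [ -8.06 -29.72   0.67  -0.  ]
```

```bash
python3 -m jog '[[-0.3,-1,0,0],[-0.8,-3,0,0],[-1.4,-5.5,0,0],[-2,-8,0,0],[-2.7,-10.5,0,0],[-3.4,-13,0,0],[-4.1,-15.5,0,0],[-4.8,-18,0,0],[-5.5,-20.5,0,0],[-6.2,-23,0,0],[-6.8,-25.5,0,0],[-7.4,-27.5,0,0],[-7.8,-29,0,0],[-8,-29.6,0,0],[-8,-29.6,0,0],[-8,-29.6,0,0],[-8,-29.6,0,0]]' >/dev/null; python3 d.py
python3 -m jog '[[0,0,1,0],[0,0,3,0],[0,0,5,0],[0,0,7,0],[0,0,9,0],[0,0,10.5,0],[0,0,11.5,0],[0,0,12,0],[0,0,12.4,0],[0,0,12.6,0],[0,0,12.8,0],[0,0,12.9,0],[0,0,12.9,0],[0,0,12.9,0]]' >/dev/null; python3 d.py
```

```text
t 57.05 pos [0.5405 0.1102 0.1831] yaw -3.1414 tilt 0.0009 gw 0.591 gf 42.4 F [-0.3  0.  -2.4] q7 0.8
t 58.22 pos [0.5418 0.109  0.0553] yaw 3.1396 tilt 0.0016 gw 0.594 gf 42.9 F [-1.9 -0.9  3.3] q7 0.65
```

Release, retreat upward and toward the mat, and verify.

```bash
python3 -m jog '[[0,0,0,0],[0,0,0,0],[0,0,0,0],[0,0,0,0],[0,0,0,0],[0,0,0,0]]' -1 >/dev/null
python3 -m jog '[[0,0,-1,0],[0,0,-3,0],[0,0,-5,0],[0,0,-8,0],[0,0,-11,0],[0,0,-14,0],[0,0,-16,0],[0,4,-16,0],[0,8,-16,0],[0,12,-16,0],[0,16,-16,0],[0,20,-16,0],[0,23,-16,0],[0,24,-16,0],[0,24,-16,0],[0,24,-16,0],[0,24,-16,0]]' >/dev/null; python3 d.py
python3 - <<'E'
from h import *
c=cam("top","top4");P=cloud(c);cv2.imwrite("pics/t4.png",np.vstack([cv2.resize(c["pixels"][120:280,260:520,::-1],None,fx=3,fy=3,interpolation=cv2.INTER_CUBIC)]))
for n,hr,z in(("can",(170,8),.095),("jar",(50,85),.103)):
    m=hmask(c,hr,(270,120,410,220))&(np.abs(P[...,2]-z)<.008);mm,_=blob(m);v,u=np.nonzero(mm);print(n,np.round(ray(c,np.c_[u,v],z).mean(0),4))
print(circ(P,.098,.125,(.5,.58,.07,.13)),circ(P,.055,.1,(.5,.65,.34,.45)))
E
```

```text
t 60.13 pos [0.5424 0.3467 0.2142] yaw 3.1378 tilt 0.0016 gw 0.996 gf 0.0 F [-0.2  0.7 -0.4] q7 0.46
can [0.5468 0.0108]
jar [ 0.544  -0.0769]
(0, array([0., 0.]), 0.0, array([nan, nan, nan])) (0, array([0., 0.]), 0.0, array([nan, nan, nan]))h.py:17: RuntimeWarning: Mean of empty slice.
  q=P[m]; r=cv2.minEnclosingCircle(q[:,:2].astype(np.float32)); return len(q),np.round(r[0],4),round(r[1],4),np.round(q.mean(0),4)
  ret = um.true_divide(
```

View pics/t4.png

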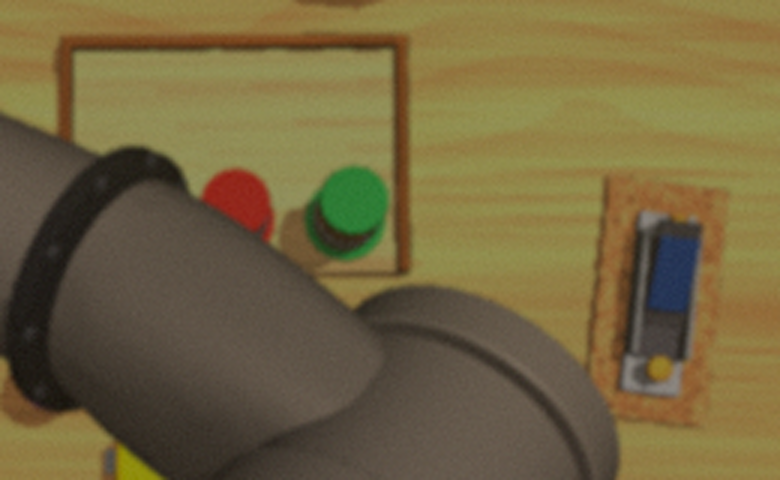

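The top view shows the jar and can on their discs and the plane centred on the rest; the arm hides the glue. I'll check the glue numerically from the side, against its start values.

```bash
python3 - <<'E'
from h import *
a=load("side0");b=cam("side","side4")
for c in(a,b):
    P=cloud(c);print("glue",circ(P,.098,.125,(.5,.58,.07,.14)),"cup",circ(P,.055,.085,(.52,.62,.34,.45)))
    for n,hr,z in(("can",(170,8),.095),("jar",(50,85),.103)):
        m=hmask(c,hr,(160,120,340,300))&(np.abs(P[...,2]-z)<.008);mm,_=blob(m);v,u=np.nonzero(mm);print(n,mm.sum(),np.round(ray(c,np.c_[u,v],z).mean(0),4))
E
```

```text
glue (149, array([0.543, 0.11 ]), 0.0139, array([0.5396, 0.1123, 0.1062])) cup (1133, array([0.5648, 0.3896]), 0.0322, array([0.5602, 0.3927, 0.0664]))
can 469 [0.5394 0.0225]
jar 389 [ 0.5415 -0.0681]
glue (155, array([0.5414, 0.11  ]), 0.0155, array([0.5393, 0.1143, 0.1058])) cup (1133, array([0.5657, 0.3918]), 0.0324, array([0.5601, 0.3926, 0.0664]))
can 467 [0.5397 0.0224]
jar 395 [ 0.541  -0.0675]
```

All are within about 2 mm of their start spots on the discs, and the cup has not moved.

```bash
python3 -c "from station import bot;print(bot.hand_in())"
```

```text
the job is handed in; nothing more can be done
None
```

The job is handed in at about 60 s: the can, glue and jar are back on their discs to within about 2 mm of where they started, the plane is on the cork rest about 4 mm off centre, and the cup was not moved; the judge gave no verdict back.

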